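# Vent the drying box and hold its lid ajar

### The arm

A 6-joint arm with a two-finger parallel gripper is mounted at the origin on a cart in front of the work surface, level with it; the furniture and walls round the work are solid. World frame = base frame: x ahead of the robot, y to its left, z up, the work surface at z = 0. Lengths are in m, angles in rad, forces in N, time in s.
With the tool pointing down it reaches from about 0.225 to 0.875 m from the base axis. Payload 3.4 kg.
Tool frame: the origin (TCP) lies at the very end of the fingers, on their centre line; the grasp point (between the pads) lies 19 mm behind it; z points along the fingers, y is the direction in which the jaws open and shut (so a half turn about z gives the same grasp; the last joint's range is limited). The gripper opens to 85 mm and grips with 20 to 120 N. Pads are 22 mm wide; open, the fingers measure 114 mm over their backs; the gripper's body (76 mm by 85 mm) begins 54 mm behind the grasp point. The pads swing forward as they close: fully open they stand 13 mm farther back than shut.
Start: joints at [-1.37, 0.276, 1.505, -0, 1.361, -0.121], TCP at [0.182, -0.546, 0.2] pointing down, gripper open.
Joint ranges: [-2.89, 2.89], [-0.75, 2.08], [0.22, 2.7], [-1.18, 4.32], [0.11, 2.71], [-2.7, 2.7]. Speed limits (rad/s): [2.57, 2.57, 3.14, 3.14, 3.14, 3.14].

### API

Orientations are given as a unit quaternion [w, x, y, z].
In Python, from rig import telemetry, optics, order gives the robot as it stands.
- The arm moves only by the shell command python3 -m creep 'ROWS' [FORCE]. ROWS is a JSON object of lists of equal length, an entry for each row: "slide": the shift along the world's x, y, z normalised to -1 to 1, where 1 is 0.15 m, a list of three; "twist": the turn, a rotation vector about the world's x, y, z normalised to -1 to 1, where 1 is 360 degrees, a list of three; "fingers": the gripper's target within -1 to 1 (fully open at 1, half-way at 0, shut at -1). A call has 1 to 20 rows; each row is the pose to reach, as a shift and turn from the pose commanded when the call began, turning the shorter way round; what a row does not reach only later rows make up. A row lasts 1/10 s, in which the tool goes at most 50 mm and 8.59 degrees, less where a joint would pass 70% of its speed; a pose out of reach is approached as far as the arm can. A call with a number of a shift or a turn outside -1 to 1 is refused whole. A call with a gripper value outside its range is refused whole. The fingers move at their own pace and stop on an object; FORCE is the grip in N (left out, the last holds). Time passes only in rows, so rows that repeat a pose let the fingers close. It gives the time, the measured TCP pose, the force and the opening at its end, in the units of the state.
- telemetry.get_state(): the state, without advancing time (a new reading comes with each control period).
- optics.get_image(name): name is "side" or "top" or "wrist"; returns a dict with "img" (480x640x3 uint8, blue, green, red), "depth" (480x640 float32, m along the optical axis (not along the pixel's ray), 0 where there is no reading), "fovy" (degrees; the focal length in pixels is half the picture's height over the tangent of half this angle, whatever the lens; pixels are square), "cx", "cy" (the principal point, pixels), "world_from_camera" (4x4, takes a point from camera to world coordinates). Camera axes: x right, y down, z forward; pixel columns grow to the right and rows downward; lengths in m; the calibration is good to about 2 mm. A picture is of the moment at which its call begins.
- order.sign_off(): hands the job in, once; it reports no verdict.
The state is a dict: "clock": time; "qpos": joint angles; "qd": joint speeds; "effort": joint torques, N m; "position": TCP position; "ee_rot": TCP orientation; "contact_force": force on the tool from outside, world axes, zero at the start; "moment": the same for the moment, N m; "width": finger opening in m.
Only numpy, scipy, OpenCV 4.12 (cv2) and the standard library are available. Lean on these libraries where they do the work, as an engineer would, in place of code of your own. Each camera call takes 0.05 s, during which the arm holds its last target.

### The job

On the grey bench drying box, turn the vent dial until its white pointer line stands at the long, wide mark on the scale, with the lid still shut. Then pull the clear lid up by its handle until the sticky seal lets go, without letting the lid fly open, and finish while still holding the handle and holding the lid steady with its front edge about 4 cm up, to let the damp air out. Leave the things lying around alone.

Things in the scene. Friction and masses are not known exactly. Their poses are not given: they have to be found in the camera images.
- drybox: the drying box, fixed to the bench: 200 (x) x 280 (y) x 92 mm high housing; origin at the centre of its underside, x away from the handle side towards the hinge, y to the left, z up. An open aluminium chamber under the clear lid takes the left 170 mm of its width; the right 110 mm is a flat grey deck, 92 mm high, with the vent dial near the front and a loose bearing behind it. A fixed bearing lies in the chamber.
- vent_dial (a joint): angle of the vent dial in rad, clockwise positive as seen from above, stops at -0.1 and 2.6, stays where left (about 0.06 N m of friction). At value q the pointer end of its bar points, in the box's frame, 1.3 - q rad anticlockwise from the box's +x. The dark scale plate has nine white ticks at 0, 0.3, .. 2.4; the long wide one, the mark, is at 1.5. The starting value lies below 0.7.
- dial_grip (a point): point on the dial's upright axis at the height to grip it, 122 mm above the bench, fixed to the dial: its x axis points along the bar to the white pointer end. The black bar is 46 long, 12 thick and 32 mm high (from 101 to 133 mm above the bench), on a round skirt 50 mm across whose top is 101 mm above the bench; the point is 11 mm below the bar's top.
- dial_mark (a point): the middle of the outer part of the long wide mark on the dial's scale, 40 mm from the dial's axis, fixed to the box
- lid (a joint): opening angle of the lid in rad, 0 shut, stop at 1.3. Let go, the lid (about 0.45 kg) drops back. The seal grips it when shut: it takes about 14 to 20 N of upward pull on the handle to start it; the seal's grip then fades within about 10 mm of lift at the front edge and the lid is suddenly light (about 3 N, plus what a stiff grip adds). Let go after that, it comes to rest at about 0.05 rad, no longer fully shut.
- lid_handle (a point): centre of the lid's handle bar: a round steel bar 12 mm thick, parallel to the box's y, bent down at both ends into posts 100 mm apart; the bar's centre is 143 mm above the bench and 37 mm above the lid's top while shut, 17 mm behind the lid's front edge. Moves with the lid.
- lid_hinge (a point): middle of the lid's hinge line, which is parallel to the box's y, at the rear; fixed to the box. The handle bar's centre starts 170 mm in front of and 45 mm above it; the lid's front edge lies 187 mm in front of it.
- lid_edge (a point): middle of the lid's lower front edge
- bearing: bystander, leave alone: loose ball bearing, 52 mm across, 15 high, on the box's deck behind the dial; origin under its centre
- tape_roll: bystander, leave alone: black tape roll, 89 mm across, 19 high, lying left of the box; origin under its centre
- driver_red: bystander, leave alone: screwdriver with a red handle, 212 mm long, lying across the front of the box; origin under its centre
- hex_nut0: bystander, leave alone: hexagon nut, 34 mm, 16 high, at the box's left front; origin under its centre
- bolt_tin: bystander, leave alone: open metal tin, 72 mm across, 69 high, right of the box; origin under its centre

How it is judged:
By the outcome, as a careful person would: the job done as asked, in the order asked, and still so for the second after the job is handed in, while the arm keeps its last pose, push and grip.
It also fails if it takes over 45 s, if anything falls off the work surface, if the arm or the gripper's body presses on something with over 40 N, if the wrist force passes 120 N, or if a joint passes its speed limit or range.

## Working session

There is one attempt and no reset: what is moved stays moved. The work goes in short steps, Python scripts to look and compute and a shell command to move; the robot and the scene stay as the last step left them, time stands still between calls to the robot, and variables do not carry over. Pictures are saved under pics/ and viewed, and the job is handed in when it is done.

```bash
mkdir -p pics; cat > h.py <<'E'
import numpy as np,cv2
from rig import telemetry,optics,order
def get(n):
    d=optics.get_image(n); np.savez('last_%s.npz'%n,**{k:np.array(v) for k,v in d.items()}); return d
def f(d): return 240/np.tan(np.radians(float(d['fovy']))/2)
def ray(d,u,v):
    T=np.array(d['world_from_camera']); r=T[:3,:3]@np.array([(u-d['cx'])/f(d),(v-d['cy'])/f(d),1.]); return T[:3,3],r
def onz(d,u,v,z):
    o,r=ray(d,u,v); return o+r*(z-o[2])/r[2]
def proj(d,p):
    T=np.linalg.inv(np.array(d['world_from_camera'])); q=T[:3,:3]@np.array(p)+T[:3,3]
    return q[0]/q[2]*f(d)+d['cx'],q[1]/q[2]*f(d)+d['cy']
def load(n):
    return dict(np.load('last_%s.npz'%n))
E
python3 - <<'E'
from h import *
for n in ['top','side','wrist']:
    d=get(n); cv2.imwrite('pics/%s0.png'%n,d['img']); print(n,d['fovy'],d['cx'],d['cy'],np.round(d['world_from_camera'],3).tolist())
s=telemetry.get_state(); print(s)
E
```

```text
top 51.501239378337985 321.7376497088543 241.56183617215095 [[0.008, -0.994, 0.112, 0.437], [-1.0, -0.011, -0.019, 0.052], [0.02, -0.112, -0.994, 1.111], [0.0, 0.0, 0.0, 1.0]]
side 52.263562684989196 318.4036783184284 236.88194341617296 [[-0.862, -0.265, 0.431, 0.204], [-0.506, 0.481, -0.716, 0.648], [-0.017, -0.836, -0.549, 0.568], [0.0, 0.0, 0.0, 1.0]]
wrist 70.56167301356622 315.307232488022 246.50480759715356 [[0.317, -0.907, -0.278, 0.252], [-0.948, -0.303, -0.092, -0.522], [-0.001, 0.293, -0.956, 0.373], [0.0, 0.0, 0.0, 1.0]]
{'clock': 0.15, 'qpos': array([-1.36997723e+00,  2.76489561e-01,  1.50578939e+00, -1.31286294e-05,
        1.36070812e+00, -1.20978176e-01]), 'qd': array([-0.00035873, -0.00152789, -0.00325788, -0.00067926, -0.00139173,
       -0.00113402]), 'effort': array([ 2.43566777e-03, -4.17145336e+01, -2.46033347e+01, -1.44854089e-04,
        7.62632437e-03, -9.51091920e-06]), 'position': array([ 0.18177581, -0.54507809,  0.19913683]), 'ee_rot': array([-6.96397506e-04,  9.87083255e-01,  1.60206619e-01, -3.42394322e-05]), 'contact_force': array([ 0.68453269, -1.32448091,  0.3717348 ]), 'moment': array([-0.02299722,  0.06857088,  0.06833913]), 'width': 0.08515042638358118}
```

View pics/top0.png

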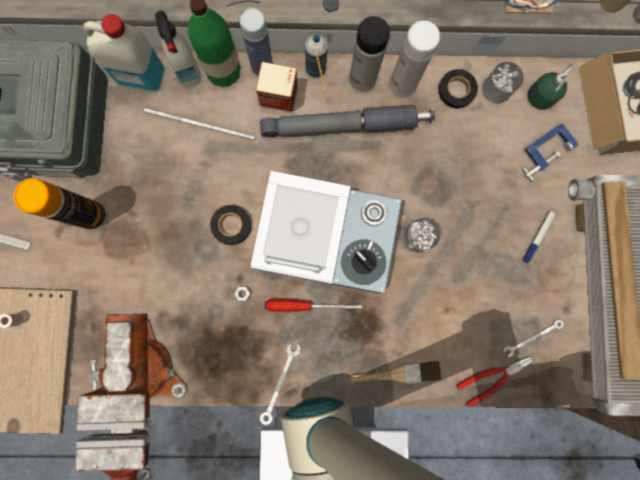

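View pics/side0.png

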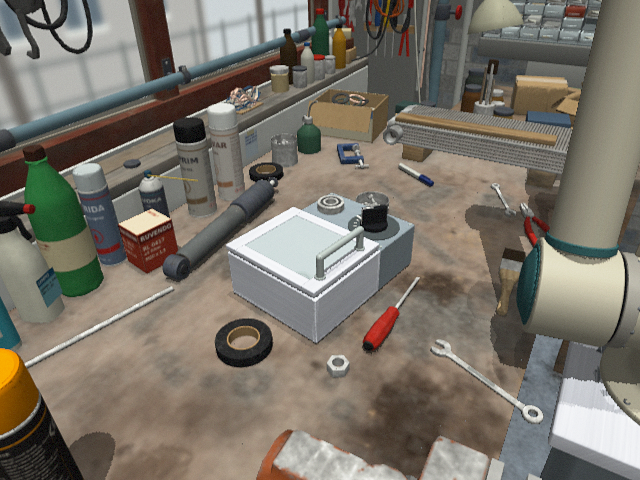

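The top view shows the box at about (327,231), the dial at (363,261) and the handle bar at about (293,265). In the side view the handle is at (340,255) and the dial at (375,218). Next I'll zoom in.

```bash
python3 - <<'E'
from h import *
d=load('top'); c=d['img'][160:310,240:420]; cv2.imwrite('pics/topc.png',cv2.resize(c,None,fx=4,fy=4,interpolation=cv2.INTER_CUBIC))
d=load('side'); c=d['img'][180:350,220:420]; cv2.imwrite('pics/sidec.png',cv2.resize(c,None,fx=3.5,fy=3.5,interpolation=cv2.INTER_CUBIC))
E
```

```text
(no output)
```

View pics/topc.png

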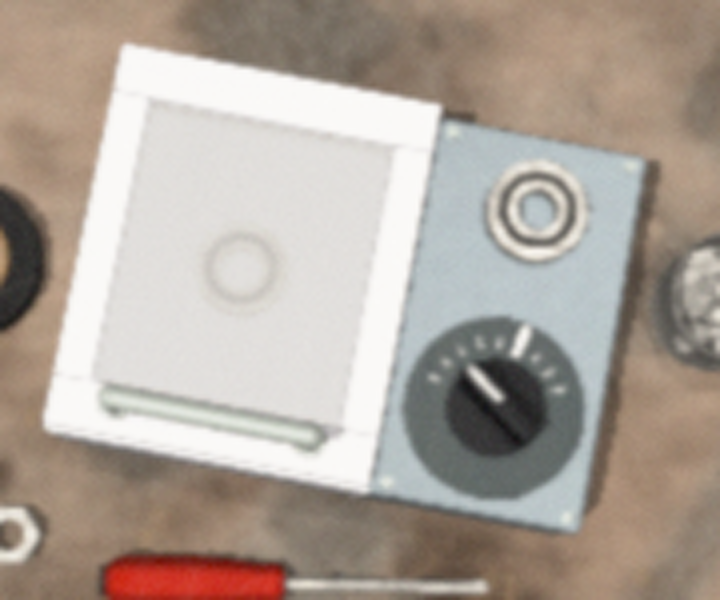

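View pics/sidec.png

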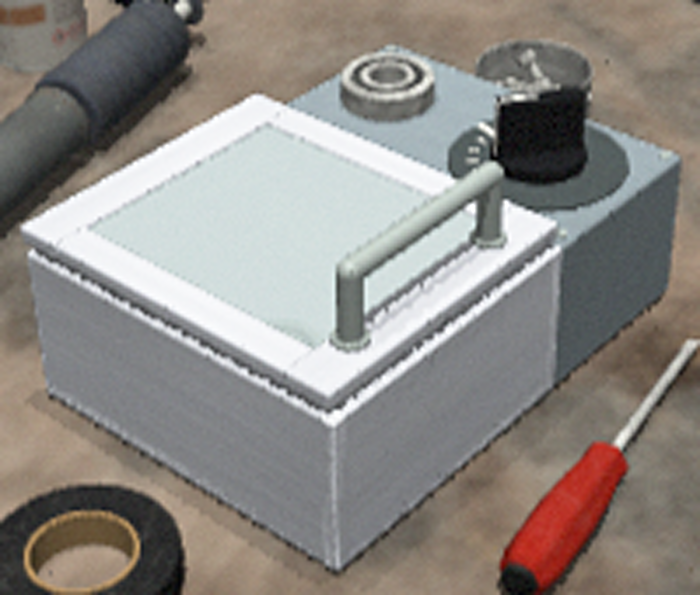

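```bash
python3 - <<'E'
from h import *
d=load('top')
P=lambda u,v,z: onz(d,240+(u+.5)/4-.5,160+(v+.5)/4-.5,z)
# deck mask
img=d['img']; hsv=cv2.cvtColor(img,cv2.COLOR_BGR2HSV)
m=((hsv[...,0]>90)&(hsv[...,0]<115)&(hsv[...,1]>25)&(hsv[...,2]>60)).astype(np.uint8); m[:160]=0;m[310:]=0;m[:,:330]=0;m[:,412:]=0
m=cv2.morphologyEx(m,cv2.MORPH_CLOSE,np.ones((5,5)))
cs,_=cv2.findContours(m,cv2.RETR_EXTERNAL,cv2.CHAIN_APPROX_NONE); c=max(cs,key=cv2.contourArea)
W=np.array([onz(d,*p[0],.092)[:2] for p in c])*1000
r=cv2.minAreaRect(W.astype(np.float32)); print('deck',r)
# dial plate dark
g=cv2.cvtColor(img,cv2.COLOR_BGR2GRAY)
m2=(g<110).astype(np.uint8); m2[:235]=0;m2[290:]=0;m2[:,:338]=0;m2[:,390:]=0
m2=cv2.morphologyEx(m2,cv2.MORPH_CLOSE,np.ones((5,5)));m2=cv2.morphologyEx(m2,cv2.MORPH_OPEN,np.ones((9,9)))
cs,_=cv2.findContours(m2,cv2.RETR_EXTERNAL,cv2.CHAIN_APPROX_NONE); c=max(cs,key=cv2.contourArea)
e=cv2.fitEllipse(c); print(e); print('dial plate ctr',onz(d,*e[0],.094))
h1,h2=P(110,400,.143),P(318,437,.143); print('handle',h1,h2,(h1+h2)/2,np.linalg.norm(h1-h2))
a,b=P(527,327,.094),P(518,355,.094); print('mark',a,b,np.arctan2(*(a-b)[1::-1]))
p,q=P(472,370,.133),P(500,398,.133); print('ptr',p,q,np.arctan2(*(p-q)[1::-1]))
q2=P(527,440,.133);print(q2, (p+q2)/2, np.arctan2(*(p-q2)[1::-1]))
# lid corners z~.106
for uv in [(122,45),(440,105),(368,493),(45,430)]: print('lid',P(*uv,.106))
for uv in [(440,120),(647,158),(580,530)]: print('deck',P(*uv,.092))
# depth check handle
for uv in [(210,419),(500,410),(420,260)]:
  u,v=int(240+uv[0]/4),int(160+uv[1]/4);z=d['depth'][v,u];o,r_=ray(d,u,v);print('dep',o+r_*z)
E
```

```text
deck ((526.6647338867188, -89.9411849975586), (0.0, 0.0), 0.0)
((362.95013427734375, 262.7825622558594), (39.76573944091797, 42.98587417602539), 122.97071075439453)
dial plate ctr [ 0.5080261  -0.05244798  0.094     ]
handle [0.5088996  0.13945602 0.143     ] [0.49186369 0.03806157 0.143     ] [0.50038165 0.08875879 0.143     ] 0.10281564839834353
mark [ 0.55241399 -0.06988944  0.094     ] [ 0.53786005 -0.06520794  0.094     ] -0.3112132269891231
ptr [ 0.52628841 -0.03791324  0.133     ] [ 0.51255305 -0.05176438  0.133     ] 0.7895948145923185
[ 0.49194548 -0.06506708  0.133     ] [ 0.50911695 -0.05149016  0.133     ] 0.6690243381295939
lid [0.69512846 0.14041628 0.106     ]
lid [ 0.66573954 -0.02381649  0.106     ]
lid [0.46599564 0.01207611 0.106     ]
lid [0.49618416 0.17518313 0.106     ]
deck [ 0.6609476  -0.02488943  0.092     ]
deck [ 0.64213367 -0.13316937  0.092     ]
deck [ 0.44853556 -0.09698952  0.092     ]
dep [0.50052061 0.09075638 0.14792438]
dep [ 0.50698767 -0.0526693   0.13140675]
dep [ 0.58610182 -0.01541616  0.09265071]
```

Box yaw comes out at about -0.18 and the dial axis at (0.508,-0.052). The bar is at about 0.68 rad, so q is about 0.44. I'll move over the dial at a safe height.

```bash
R='{"slide":[[0.3,0.4,0.15],[0.545,0.823,0.15],[0.545,0.823,0.15],[0.545,0.823,0.15]],"twist":[[0,0,0.02],[0,0,0.04],[0,0,0.0573],[0,0,0.0573]],"fingers":[1,1,1,1]}'
python3 -m creep '{"slide":[[0.3,0.4,0.15],[0.545,0.823,0.25],[0.545,0.823,0.25],[0.545,0.823,0.25]],"twist":[[0,0,0.02],[0,0,0.04],[0,0,0.0573],[0,0,0.0573]],"fingers":[1,1,1,1]}'
python3 -m creep '{"slide":[[0.3,0.4,0],[0.545,0.823,0],[0.545,0.823,0]],"twist":[[0,0,0],[0,0,0],[0,0,0]],"fingers":[1,1,1]}'
python3 -m creep '{"slide":[[0.3,0.4,0],[0.545,0.823,0],[0.545,0.823,0]],"twist":[[0,0,0],[0,0,0],[0,0,0]],"fingers":[1,1,1]}'
python3 -m creep '{"slide":[[0.3,0.4,0],[0.545,0.823,0],[0.545,0.823,0],[0.545,0.823,0]],"twist":[[0,0,0],[0,0,0],[0,0,0],[0,0,0]],"fingers":[0.3,0.3,0.3,0.3]}'
python3 - <<'E'
from h import *
d=get('wrist'); cv2.imwrite('pics/w1.png',d['img']); s=telemetry.get_state(); print(s['clock'],s['position'],s['ee_rot'],s['qpos'],s['width'],s['contact_force'])
E
```

```text
clock: 0.55
position: [0.2661, -0.4177, 0.2389]
ee_rot: [0.0, 0.941, 0.337, 0.001]
contact_force: [-0.8, -1.4, -0.3]
width: 0.0854
clock: 0.85
position: [0.3458, -0.2977, 0.237]
ee_rot: [0.0, 0.943, 0.333, -0.0]
contact_force: [1.2, -0.5, 1.1]
width: 0.0853
clock: 1.15
position: [0.4279, -0.174, 0.2371]
ee_rot: [0.0, 0.943, 0.334, -0.0]
contact_force: [0.6, -1.4, -0.3]
width: 0.0852
clock: 1.55
position: [0.5115, -0.0472, 0.2366]
ee_rot: [-0.001, 0.941, 0.337, 0.001]
contact_force: [-0.3, -1.6, -1.2]
width: 0.0556
1.6 [ 0.50989349 -0.04984921  0.23658351] [-1.56410468e-04  9.41733973e-01  3.36358388e-01 -3.67184173e-04] [-2.33225509e-01  1.61895497e-01  1.56635303e+00 -1.39568263e-04
  1.41413035e+00  6.51498008e-01] 0.05590562347044424 [-0.28448598 -0.46060791  0.02198176]
```

View pics/w1.png

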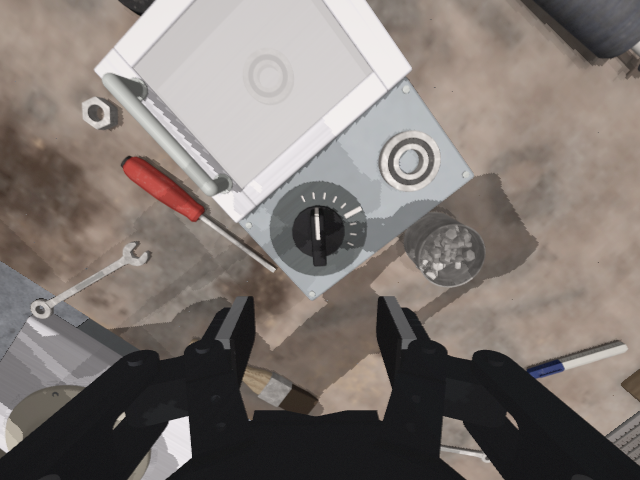

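Wrist view: the dial is at about (318,230) with its bar nearly vertical in the picture, so it lies along tool x. The long mark is at (353,212).

```bash
python3 - <<'E'
from h import *
d=load('wrist'); c=d['img'][170:290,260:380]; cv2.imwrite('pics/w1c.png',cv2.resize(c,None,fx=5,fy=5,interpolation=cv2.INTER_CUBIC))
g=cv2.cvtColor(d['img'],cv2.COLOR_BGR2GRAY)
E
```

```text
(no output)
```

View pics/w1c.png

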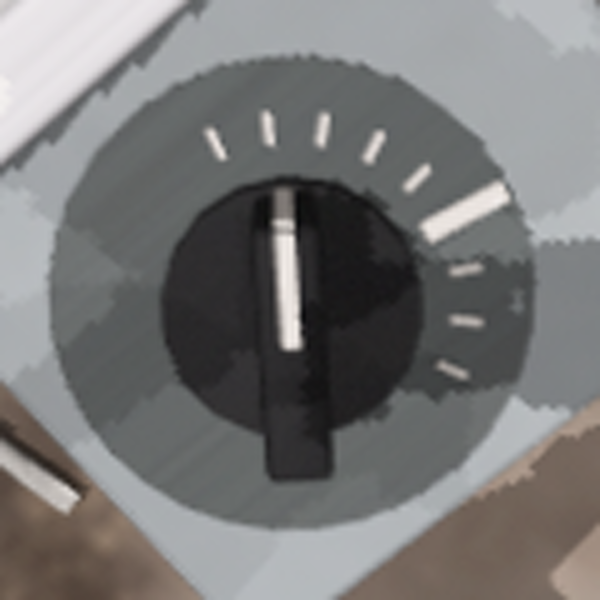

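```bash
python3 - <<'E'
from h import *
d=load('wrist')
P=lambda u,v,z: onz(d,260+(u+.5)/5-.5,170+(v+.5)/5-.5,z)
T=[(216,143),(267,128),(322,130),(374,146),(417,178),(465,212),(465,269),(466,321),(453,370)]
W=np.array([P(*t,.094)[:2] for t in T])
sm=np.delete(W,5,0)
A=np.c_[2*sm,np.ones(8)]; x=np.linalg.lstsq(A,(sm**2).sum(1),rcond=None)[0]; print('tick circle ctr',x[:2],np.sqrt(x[2]+x[:2]@x[:2]))
m=np.zeros((480,640),np.uint8)
pc=P(292,293,.094); print('plate ctr',pc)
for c in (pc[:2],x[:2]):
  a=np.arctan2(*(W-c).T[::-1]); print('yaw est', np.round(a-1.3+.3*np.arange(9),3), np.linalg.norm(W[5]-c))
a,b=P(283,225,.133),P(291,349,.133); print('ptr yaw',np.arctan2(*(a-b)[1::-1]))
# bar top: front left 257,218? right 318 ; rear 268,475 / 333,475
n=(P(256,218,.133)+P(318,218,.133))/2; f_=(P(268,474,.133)+P(333,474,.133))/2
print('bar ends',n,f_,(n+f_)/2,np.linalg.norm(n-f_),np.arctan2(*(n-f_)[1::-1]))
E
```

```text
tick circle ctr [ 0.50769414 -0.05262562] 0.034134084460428246
plate ctr [ 0.50965339 -0.0514198   0.094     ]
yaw est [-0.152 -0.163 -0.187 -0.207 -0.224 -0.233 -0.241 -0.246 -0.239] 0.03627580409259334
yaw est [-0.19  -0.182 -0.184 -0.183 -0.182 -0.182 -0.176 -0.179 -0.175] 0.03759664471862358
ptr yaw 0.7523403645316553
bar ends [ 0.52622076 -0.03632773  0.133     ] [ 0.49289585 -0.06685001  0.133     ] [ 0.50955831 -0.05158887  0.133     ] 0.04519025034162219 0.7415303253321981
```

```bash

python3 -m creep '{"slide":[[-0.01,-0.013,-0.2],[-0.01,-0.013,-0.4],[-0.01,-0.013,-0.6],[-0.01,-0.013,-0.7],[-0.01,-0.013,-0.8],[-0.01,-0.013,-0.867],[-0.01,-0.013,-0.867],[-0.01,-0.013,-0.867]],"twist":[[0,0,0.0095],[0,0,0.0095],[0,0,0.0095],[0,0,0.0095],[0,0,0.0095],[0,0,0.0095],[0,0,0.0095],[0,0,0.0095]],"fingers":[0.1,0.1,0.1,0.1,0.1,0.1,0.1,0.1]}' 40
python3 - <<'E'
from h import *
d=get('wrist'); cv2.imwrite('pics/w2.png',d['img']); s=telemetry.get_state(); print(s['clock'],s['position'],s['ee_rot'],s['width'],s['contact_force'])
E
```

```text
clock: 2.4
position: [0.5075, -0.0546, 0.1076]
ee_rot: [0.0, 0.932, 0.362, 0.0]
contact_force: [0.5, 0.6, -0.0]
width: 0.0472
2.45 [ 0.50785087 -0.05438855  0.10798019] [5.26778033e-04 9.32195241e-01 3.61955082e-01 5.22317417e-04] 0.04719603570050576 [-0.36529372 -0.59617239 -0.23133632]
```

View pics/w2.png

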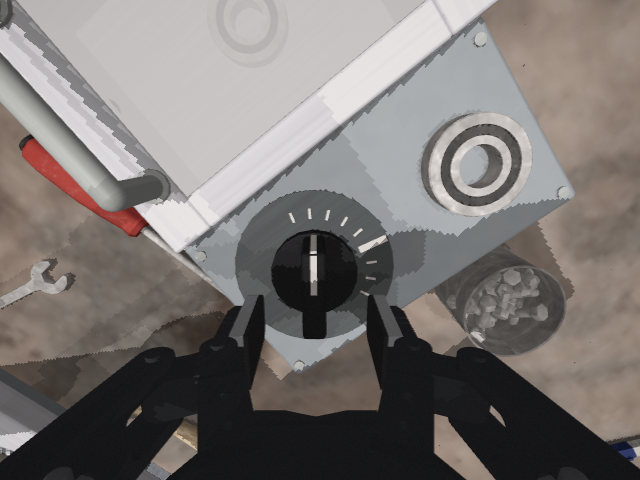

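```bash
python3 - <<'E'
from h import *
d=load('wrist'); print(proj(d,[.5079,-.0544,.108]),proj(d,[.5085,-.052,.133]),proj(d,[.5085,-.052,.101]),proj(d,[.5262,-.0363,.133]))
P=lambda u,v,z: onz(d,u,v,z)
n=P(314,252,.133);f_=P(314.5,314,.133);print(n,f_,(n+f_)/2,np.arctan2(*(n-f_)[1::-1]))
T=[(292,217),(310,214),(328,215.5),(344,222),(358,232),(371,262),(371.5,278),(366,293)]
W=np.array([P(*t,.094)[:2] for t in T])
A=np.c_[2*W,np.ones(8)]; x=np.linalg.lstsq(A,(W**2).sum(1),rcond=None)[0]; print(x[:2],np.sqrt(x[2]+x[:2]@x[:2]))
dp=d['depth'];
for v in (200,240,260,300,320,335): z=dp[v,314];o,r=ray(d,314,v);print(v,o+r*z)
for uv in ((255,300),(375,300),(250,330)): z=dp[uv[1],uv[0]];o,r=ray(d,*uv);print(uv,o+r*z)
E
```

```text
(np.float64(316.4436213255994), np.float64(282.15778774013506)) (np.float64(313.8030393049379), np.float64(298.70642050889404)) (np.float64(314.0011554179217), np.float64(273.9695818319791)) (np.float64(314.5296864609418), np.float64(251.7466697713733))
[ 0.5259457  -0.03620301  0.133     ] [ 0.50269654 -0.05775466  0.133     ] [ 0.51432112 -0.04697883  0.133     ] 0.7475261394487138
[ 0.50730751 -0.05244683] 0.03468109179814364
200 [ 0.5387515  -0.02435258  0.09297441]
240 [ 0.52570852 -0.03633516  0.11203168]
260 [ 0.52327009 -0.03864839  0.13375159]
300 [ 0.50809247 -0.0525002   0.13308864]
320 [ 0.50003544 -0.05985368  0.13280284]
335 [ 0.4935618  -0.0657603   0.13213976]
(255, 300) [ 0.49724488 -0.02850076  0.14986991]
(375, 300) [ 0.53183593 -0.06584537  0.15054833]
(250, 330) [ 0.49893136 -0.03014213  0.17423825]
```

```bash

python3 -m creep '{"slide":[[0.007,0.018,-0.013],[0.007,0.018,-0.013],[0.007,0.018,-0.013],[0.007,0.018,-0.013],[0.007,0.018,-0.013],[0.007,0.018,-0.013]],"twist":[[0,0,0.001],[0,0,0.001],[0,0,0.001],[0,0,0.001],[0,0,0.001],[0,0,0.001]],"fingers":[0.1,0.1,-0.9,-0.9,-0.9,-0.9]}' 50
python3 - <<'E'
from h import *
s=telemetry.get_state(); print(s['clock'],s['position'],s['ee_rot'],2*np.arctan2(s['ee_rot'][2],s['ee_rot'][1]),s['width'],s['contact_force'],s['moment'])
E
```

```text
clock: 3.05
position: [0.5084, -0.051, 0.1054]
ee_rot: [0.0, 0.931, 0.365, 0.0]
contact_force: [-0.3, 0.3, -0.2]
width: 0.0046
3.05 [ 0.50842931 -0.05095105  0.10537719] [8.90333384e-05 9.30895619e-01 3.65285282e-01 2.91895812e-05] 0.7478784914891902 0.004555812483192033 [-0.32433014  0.34555607 -0.20711187] [ 0.04340987  0.0218398  -0.03601078]
```

The width reads 4.6 mm, but the bar is 12 mm thick, so I'll look before turning.

```bash
python3 - <<'E'
from h import *
s=telemetry.get_state(); print(s['width'])
d=get('wrist'); cv2.imwrite('pics/w3.png',d['img']); 
d=get('side'); cv2.imwrite('pics/s3.png',cv2.resize(d['img'][120:300,260:460],None,fx=3,fy=3))
s=telemetry.get_state(); print(s['width'])
E
```

```text
0.004555812483192033
0.003946173244397474
```

View pics/w3.png

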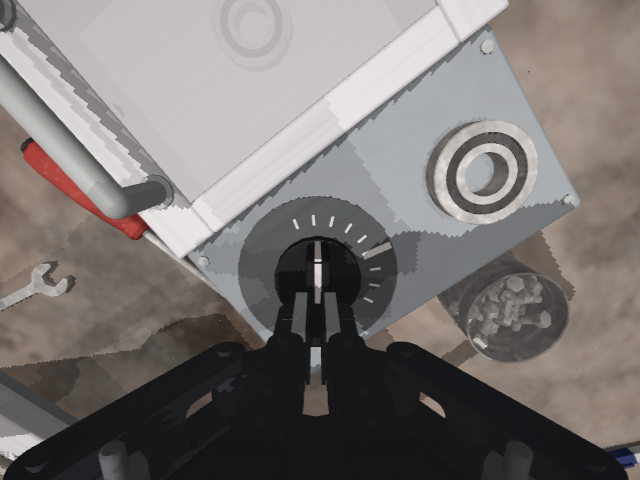

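View pics/s3.png

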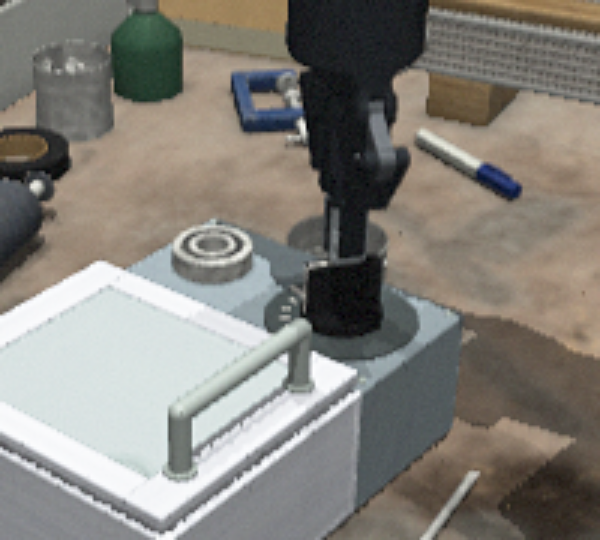

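In the wrist view the pads hold the bar at about (317,300) on both sides, so the low width reading is linkage give. I'll turn the dial clockwise.

```bash

python3 -m creep '{"slide":[[0,0,0],[0,0,0],[0,0,0],[0,0,0],[0,0,0],[0,0,0],[0,0,0],[0,0,0],[0,0,0],[0,0,0],[0,0,0],[0,0,0],[0,0,0]],"twist":[[0,0,-0.015],[0,0,-0.03],[0,0,-0.045],[0,0,-0.06],[0,0,-0.075],[0,0,-0.09],[0,0,-0.105],[0,0,-0.12],[0,0,-0.135],[0,0,-0.15],[0,0,-0.165],[0,0,-0.18],[0,0,-0.18]],"fingers":[-0.9,-0.9,-0.9,-0.9,-0.9,-0.9,-0.9,-0.9,-0.9,-0.9,-0.9,-0.9,-0.9]}'
python3 - <<'E'
from h import *
d=get('wrist'); cv2.imwrite('pics/w4.png',d['img']); 
s=telemetry.get_state(); print(s['clock'],s['position'],s['ee_rot'],2*np.arctan2(s['ee_rot'][2],s['ee_rot'][1]),s['width'],s['contact_force'],s['moment'],s['qpos'])
E
```

```text
clock: 4.45
position: [0.5084, -0.051, 0.1053]
ee_rot: [0.0, 0.982, -0.19, -0.0]
contact_force: [-0.1, -0.5, -0.3]
width: 0.004
4.5 [ 0.5084217  -0.05100286  0.10531767] [ 6.11450065e-05  9.81879386e-01 -1.89506904e-01 -2.09862287e-05] -0.3813198537801169 0.004308514109554198 [-0.82305043 -0.16989568  0.85361051] [-0.04142452  0.00717456 -0.03714627] [-2.36124767e-01  2.54331143e-01  1.78751380e+00 -1.39232353e-04
  1.09978409e+00  1.71605460e+00]
```

View pics/w4.png

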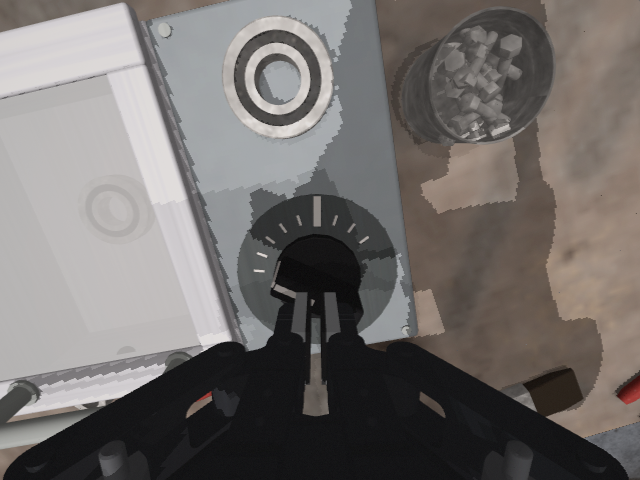

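The dial only partly followed: its pointer is seen at about (285,292), not along tool x. I'll look more closely.

```bash
python3 - <<'E'
from h import *
d=load('wrist')
a=cv2.resize(d['img'][200:360,220:420],None,fx=3,fy=3,interpolation=cv2.INTER_CUBIC); cv2.imwrite('pics/w4c.png',a)
for uv in ((300,300),(332,300),(300,315),(332,315),(316,265),(285,300),(316,300),(345,300),(316,320),(316,370)): 
  z=d['depth'][uv[1],uv[0]];o,r=ray(d,*uv);print(uv,np.round(o+r*z,4))
print(proj(d,telemetry.get_state()['position']))
d=get('side'); cv2.imwrite('pics/s4.png',cv2.resize(d['img'][120:270,300:450],None,fx=4,fy=4,interpolation=cv2.INTER_CUBIC))
E
```

```text
(300, 300) [ 0.5202 -0.0492  0.1483]
(332, 300) [ 0.5153 -0.0618  0.1486]
(300, 315) [ 0.5201 -0.0497  0.1614]
(332, 315) [ 0.5155 -0.0612  0.1615]
(316, 265) [ 0.5161 -0.055   0.1008]
(285, 300) [ 0.5155 -0.0386  0.1312]
(316, 300) [ 0.5102 -0.0525  0.1318]
(345, 300) [ 0.5036 -0.065   0.1288]
(316, 320) [ 0.4801 -0.0405  0.0929]
(316, 370) [ 3.813e-01 -1.100e-03 -3.000e-04]
(np.float64(314.57681549128927), np.float64(282.4666390251482))
```

View pics/w4c.png

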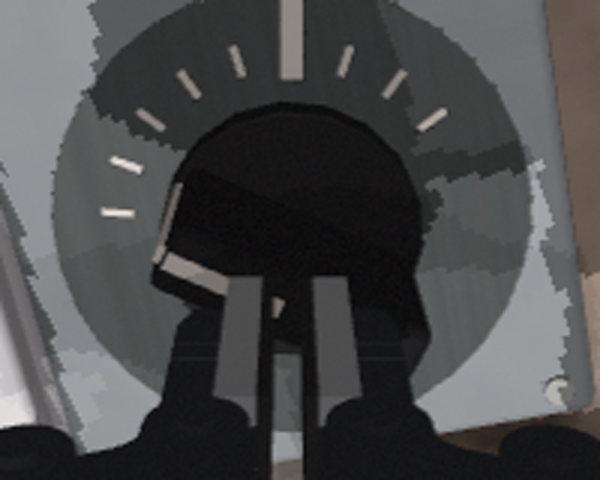

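View pics/s4.png

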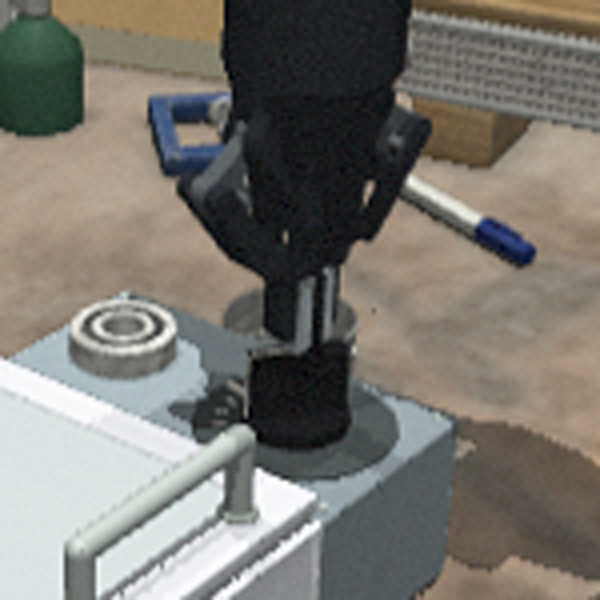

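```bash
python3 - <<'E'
from h import *
d=load('wrist')
for u in (300,332):
  for v in range(286,350,4):
    z=d['depth'][v,u];o,r=ray(d,u,v);print((u,v),np.round(o+r*z,4),end=' ')
  print()
for v in range(400,480,10):
    z=d['depth'][v,316];o,r=ray(d,316,v);print(v,np.round(o+r*z,4))
d=load('side')
for uv in ((373,205),(377,200),(379,190),(370,140),(400,150),(367,212)):
    z=d['depth'][uv[1],uv[0]];o,r=ray(d,*uv);print(uv,np.round(o+r*z,4))
print(proj(d,[.5084,-.051,.1053]),proj(d,[.5084,-.051,.141]))
E
```

```text
(300, 286) [ 0.5198 -0.0482  0.1318] (300, 290) [ 0.5175 -0.0472  0.1309] (300, 294) [ 0.5202 -0.0488  0.1419] (300, 298) [ 0.5199 -0.0489  0.1455] (300, 302) [ 0.5201 -0.0492  0.15  ] (300, 306) [ 0.5206 -0.0496  0.1548] (300, 310) [ 0.5204 -0.0497  0.1579] (300, 314) [ 0.5203 -0.0498  0.161 ] (300, 318) [ 0.5205 -0.0501  0.1648] (300, 322) [ 0.5194 -0.0496  0.1657] (300, 326) [ 0.5201 -0.0501  0.1699] (300, 330) [ 0.5197 -0.0501  0.1721] (300, 334) [ 0.519  -0.0498  0.1735] (300, 338) [ 0.5206 -0.0507  0.179 ] (300, 342) [ 0.5207 -0.0509  0.1815] (300, 346) [ 0.5213 -0.0513  0.1849] 
(332, 286) [ 0.5078 -0.0605  0.117 ] (332, 290) [ 0.5082 -0.0604  0.1226] (332, 294) [ 0.515  -0.062   0.1422] (332, 298) [ 0.5148 -0.0617  0.1456] (332, 302) [ 0.5151 -0.0616  0.1499] (332, 306) [ 0.5153 -0.0615  0.1537] (332, 310) [ 0.5153 -0.0613  0.1573] (332, 314) [ 0.5157 -0.0613  0.1612] (332, 318) [ 0.5156 -0.0611  0.1639] (332, 322) [ 0.516  -0.061   0.1675] (332, 326) [ 0.5158 -0.0609  0.17  ] (332, 330) [ 0.516  -0.0608  0.1729] (332, 334) [ 0.5146 -0.0602  0.1732] (332, 338) [ 0.5165 -0.0607  0.1787] (332, 342) [ 0.5169 -0.0607  0.1817] (332, 346) [ 0.5167 -0.0605  0.1837] 
400 [ 0.3484  0.0121 -0.0004]
410 [3.376e-01 1.640e-02 3.000e-04]
420 [ 0.516  -0.0546  0.2112]
430 [ 0.5174 -0.0551  0.2158]
440 [ 0.5178 -0.0553  0.219 ]
450 [ 0.518  -0.0553  0.2217]
460 [ 0.5172 -0.055   0.2234]
470 [ 0.5184 -0.0555  0.2267]
(373, 205) [ 0.5066 -0.0431  0.1411]
(377, 200) [ 0.5    -0.0443  0.1524]
(379, 190) [ 0.5005 -0.0517  0.1684]
(370, 140) [ 0.5046 -0.0144  0.2728]
(400, 150) [ 0.4852 -0.0977  0.2284]
(367, 212) [ 0.5161 -0.04    0.1258]
(np.float64(373.0529625574151), np.float64(220.11119074845413)) (np.float64(373.93759808842196), np.float64(202.8912559080293))
```

The real fingertips are at z≈0.1405 while the state says 0.105. The gripper body is shifted too, at about 0.211. So the tool really ends about 35 mm short of the reported TCP, the jaws closed above the bar, and the dial is untouched. I'll open, turn back, and go about 35 mm lower.

```bash

python3 -m creep '{"slide":[[0,0,0],[0,0,0],[0,0,0],[0,0,0],[0,0,0],[0,0,0],[0,0,0],[0,0,0],[0,0,0]],"twist":[[0,0,0.02],[0,0,0.04],[0,0,0.06],[0,0,0.08],[0,0,0.1],[0,0,0.12],[0,0,0.14],[0,0,0.16],[0,0,0.18]],"fingers":[-0.1,-0.1,-0.1,-0.1,-0.1,-0.1,-0.1,-0.1,-0.1]}' 50
python3 -m creep '{"slide":[[0,0,-0.05],[0,0,-0.1],[0,0,-0.15],[0,0,-0.19],[0,0,-0.22],[0,0,-0.22]],"twist":[[0,0,0],[0,0,0],[0,0,0],[0,0,0],[0,0,0],[0,0,0]],"fingers":[-0.1,-0.1,-0.1,-0.1,-0.1,-0.1]}' 50
python3 - <<'E'
from h import *
d=get('wrist'); cv2.imwrite('pics/w5.png',d['img']); 
s=telemetry.get_state(); print(s['clock'],s['position'],2*np.arctan2(s['ee_rot'][2],s['ee_rot'][1]),s['width'],s['contact_force'],s['moment'])
E
```

```text
clock: 5.45
position: [0.5084, -0.051, 0.1053]
ee_rot: [0.0, 0.93, 0.368, 0.0]
contact_force: [0.4, 0.3, -0.4]
width: 0.0383
clock: 6.05
position: [0.5078, -0.0508, 0.0714]
ee_rot: [-0.0, 0.931, 0.365, -0.001]
contact_force: [-0.3, -0.1, 0.2]
width: 0.0381
6.1 [ 0.50817096 -0.05092167  0.07188728] 0.7476865264670822 0.038372918387968205 [-0.32195665  0.70404509 -0.04611834] [-0.01508708  0.0241506  -0.00142403]
```

View pics/w5.png

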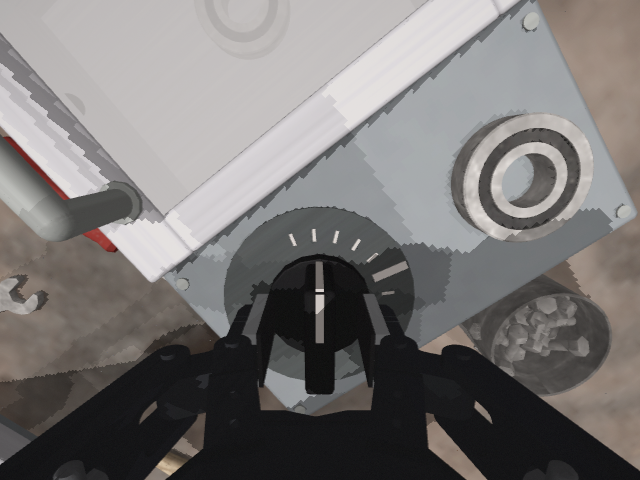

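The bar now stands between the jaws at about (320,340), aligned with the tool. I'll close.

```bash

python3 -m creep '{"slide":[[0,0,-0.005],[0,0,-0.005],[0,0,-0.005],[0,0,-0.005],[0,0,-0.005]],"twist":[[0,0,0],[0,0,0],[0,0,0],[0,0,0],[0,0,0]],"fingers":[-0.9,-0.9,-0.9,-0.9,-0.9]}' 40
python3 - <<'E'
from h import *
s=telemetry.get_state(); print(s['clock'],s['position'],2*np.arctan2(s['ee_rot'][2],s['ee_rot'][1]),s['width'],s['contact_force'],s['moment'])
E
```

```text
clock: 6.6
position: [0.5093, -0.0516, 0.072]
ee_rot: [0.001, 0.931, 0.365, 0.001]
contact_force: [2.1, -3.0, -0.3]
width: 0.0115
6.6 [ 0.50927693 -0.05162963  0.07197029] 0.74798551930867 0.011544110154408005 [ 2.14651622 -3.03097737 -0.29832472] [-0.4044351  -0.15615465  0.07012607]
```

```bash

python3 -m creep '{"slide":[[0.007,-0.005,0],[0.007,-0.005,0],[0.007,-0.005,0],[0.007,-0.005,0],[0.007,-0.005,0],[0.007,-0.005,0],[0.007,-0.005,0],[0.007,-0.005,0],[0.007,-0.005,0],[0.007,-0.005,0],[0.007,-0.005,0],[0.007,-0.005,0],[0.007,-0.005,0]],"twist":[[0,0,-0.015],[0,0,-0.03],[0,0,-0.045],[0,0,-0.06],[0,0,-0.075],[0,0,-0.09],[0,0,-0.105],[0,0,-0.12],[0,0,-0.135],[0,0,-0.15],[0,0,-0.165],[0,0,-0.18],[0,0,-0.18]],"fingers":[-0.9,-0.9,-0.9,-0.9,-0.9,-0.9,-0.9,-0.9,-0.9,-0.9,-0.9,-0.9,-0.9]}'
python3 - <<'E'
from h import *
d=get('wrist'); cv2.imwrite('pics/w6.png',d['img']); cv2.imwrite('pics/w6c.png',cv2.resize(d['img'][190:390,200:440],None,fx=3,fy=3,interpolation=cv2.INTER_CUBIC))
s=telemetry.get_state(); print(s['clock'],s['position'],2*np.arctan2(s['ee_rot'][2],s['ee_rot'][1]),s['width'],s['contact_force'],s['moment'])
E
```

```text
clock: 7.9
position: [0.5094, -0.0522, 0.0719]
ee_rot: [0.0, 0.982, -0.19, 0.0]
contact_force: [0.1, -3.7, 1.6]
width: 0.0114
7.95 [ 0.50939917 -0.05214941  0.07192215] -0.3814019714115997 0.011329947381079166 [-1.00808106 -4.75062504  3.61280433] [-0.43430029  0.03895604 -0.05854589]
```

View pics/w6c.png

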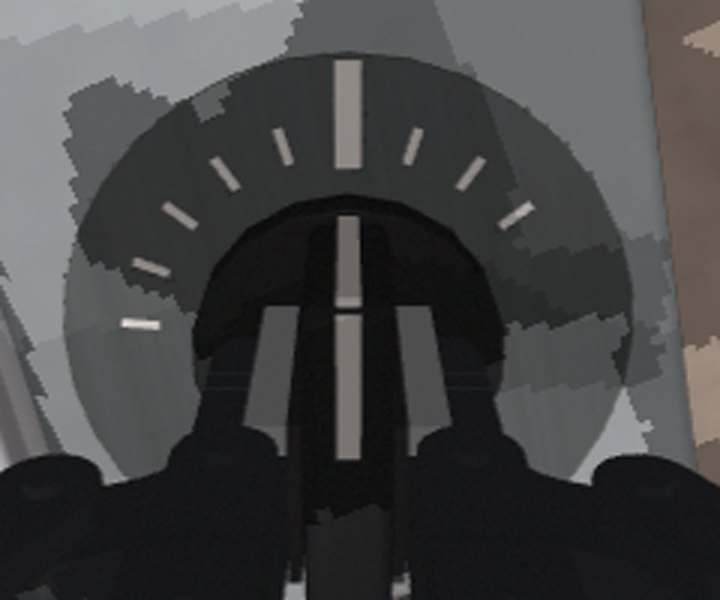

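The pointer line and the long mark are in line, both at column 347 in the crop. I'll release, rise and check.

```bash

python3 -m creep '{"slide":[[0,0,0],[0,0,0],[0,0,0],[0,0,0.2],[0,0,0.4],[0,0,0.6],[0,0,0.8],[0,0,0.8]],"twist":[[0,0,0],[0,0,0],[0,0,0],[0,0,0],[0,0,0],[0,0,0],[0,0,0],[0,0,0]],"fingers":[-0.1,-0.1,-0.1,-0.1,0.2,0.2,0.2,0.2]}' 40
python3 - <<'E'
from h import *
d=get('wrist'); cv2.imwrite('pics/w7c.png',cv2.resize(d['img'][150:300,200:440],None,fx=3,fy=3,interpolation=cv2.INTER_CUBIC))
s=telemetry.get_state(); print(s['clock'],s['position'],2*np.arctan2(s['ee_rot'][2],s['ee_rot'][1]),s['width'],s['contact_force'],s['moment'])
E
```

```text
clock: 8.75
position: [0.5123, -0.052, 0.1957]
ee_rot: [-0.0, 0.982, -0.19, 0.004]
contact_force: [0.6, -0.2, -0.1]
width: 0.0512
8.8 [ 0.51078766 -0.05166658  0.19350513] -0.38261846515344716 0.05142747801607833 [-0.06879372  0.52137516 -1.14254087] [-0.00961809  0.03941636  0.01974253]
```

View pics/w7c.png

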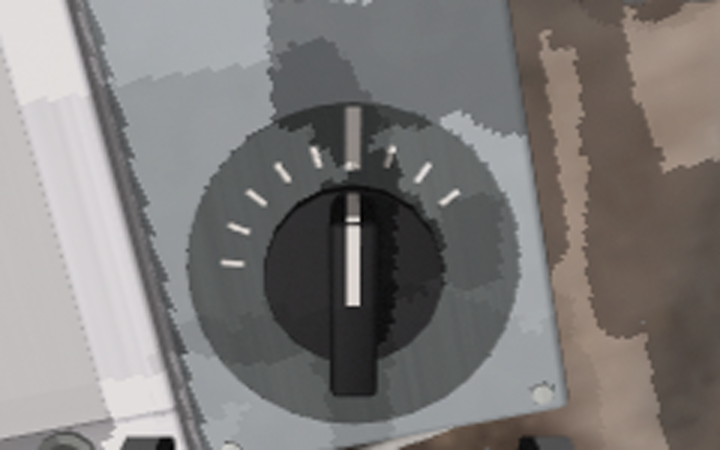

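The dial stands exactly at the mark (pointer and mark at column 352). I'll move over the handle and turn so the jaws close along box x.

```bash

python3 -m creep '{"slide":[[0,0.1,0],[-0.01,0.2,0],[-0.02,0.3,0],[-0.03,0.4,0],[-0.04,0.5,0],[-0.05,0.6,0],[-0.06,0.7,0],[-0.06,0.8,0],[-0.06,0.9,0],[-0.06,0.94,0],[-0.06,0.94,0],[-0.06,0.94,0],[-0.06,0.94,0],[-0.06,0.94,0]],"twist":[[0,0,0.023],[0,0,0.046],[0,0,0.07],[0,0,0.092],[0,0,0.115],[0,0,0.138],[0,0,0.16],[0,0,0.184],[0,0,0.207],[0,0,0.23],[0,0,0.253],[0,0,0.272],[0,0,0.282],[0,0,0.282]],"fingers":[0.2,0.2,0.2,0.2,0.2,0.2,0.2,0.2,0.2,0.2,0.2,0.2,0.2,0.2]}' 40
python3 - <<'E'
from h import *
d=get('wrist'); cv2.imwrite('pics/w8.png',d['img'])
s=telemetry.get_state(); print(s['clock'],s['position'],2*np.arctan2(s['ee_rot'][2],s['ee_rot'][1]),s['width'],s['contact_force'],s['moment'],s['qpos'])
E
```

```text
clock: 10.2
position: [0.4993, 0.0895, 0.19]
ee_rot: [-0.001, 0.768, 0.64, -0.001]
contact_force: [-0.9, 0.2, 0.1]
width: 0.0514
10.25 [0.49947111 0.08944944 0.19023208] 1.3876646475768235 0.05108790676336531 [-0.00266028  0.12099075  0.04311149] [ 0.01933948 -0.04350325  0.03062019] [3.98337128e-02 1.81584417e-01 1.65763193e+00 2.30184845e-04
 1.30510763e+00 2.22904648e-01]
```

View pics/w8.png

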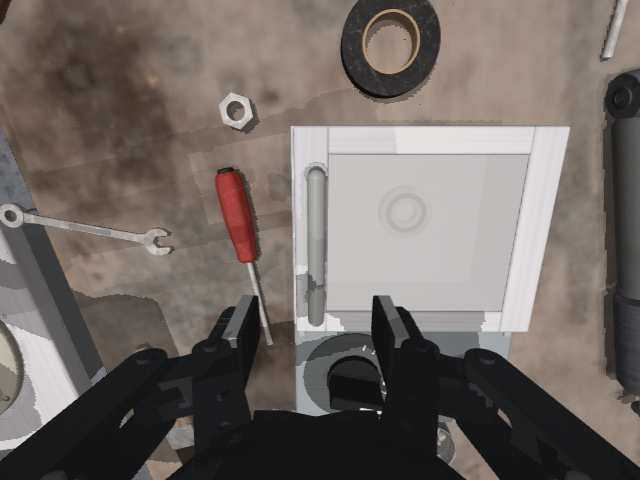

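The handle bar shows at u≈317, v 170–320, and the lid is shut. I'll measure it.

```bash
python3 - <<'E'
from h import *
d=load('wrist')
g=d['depth']; L=[]
for v in range(185,311,5):
    row=[]
    for u in range(300,336):
        z=g[v,u]; o,r=ray(d,u,v); p=o+r*z
        if .138<p[2]<.155: row.append(p)
    if len(row)>5: row=np.array(row); L.append(np.r_[row[:,:2].mean(0),row[:,2].max()])
L=np.array(L);print(len(L),np.round(L[[0,len(L)//2,-1]],4)); k=np.polyfit(L[:,1],L[:,0],1);print('dir slope',k,-np.arctan(k[0]), 'x at y=.0888:',np.polyval(k,.0888))
# ends rows
for uv in ((316,163),(316,170),(316,175),(316,318),(316,324),(316,328)): z=g[uv[1],uv[0]];o,r=ray(d,*uv);print(uv,np.round(o+r*z,4))
E
```

```text
26 [[0.5077 0.1376 0.1496]
 [0.5    0.0952 0.1496]
 [0.4917 0.0514 0.1495]]
dir slope [0.181256   0.48262099] -0.17930925497803624 x at y=.0888: 0.4987165204237405
(316, 163) [0.5097 0.1487 0.108 ]
(316, 170) [0.5093 0.1464 0.1435]
(316, 175) [0.5088 0.1437 0.1474]
(316, 318) [0.491  0.0461 0.1491]
(316, 324) [0.4901 0.0411 0.1486]
(316, 328) [0.4849 0.0131 0.1058]
```

```bash

python3 -m creep '{"slide":[[0,0.007,-0.15],[0,0.007,-0.3],[0,0.007,-0.45],[0,0.007,-0.55],[0,0.007,-0.62],[0,0.007,-0.675],[0,0.007,-0.675],[0,0.007,-0.675]],"twist":[[0,0,0],[0,0,0],[0,0,0],[0,0,0],[0,0,0],[0,0,0],[0,0,0],[0,0,0]],"fingers":[0,0,0,0,0,0,0,0]}' 40
python3 - <<'E'
from h import *
d=get('wrist'); cv2.imwrite('pics/w9.png',d['img'])
d=get('side'); cv2.imwrite('pics/s9.png',cv2.resize(d['img'][150:330,220:430],None,fx=3,fy=3,interpolation=cv2.INTER_CUBIC))
s=telemetry.get_state(); print(s['clock'],s['position'],2*np.arctan2(s['ee_rot'][2],s['ee_rot'][1]),s['width'],s['contact_force'],s['moment'])
E
```

```text
clock: 11.05
position: [0.5008, 0.0904, 0.0906]
ee_rot: [0.0, 0.769, 0.64, 0.0]
contact_force: [0.2, -0.1, -0.4]
width: 0.0428
11.15 [0.50117954 0.09036186 0.09109001] 1.388537806490699 0.042802398620107804 [-0.09457174  0.7803481   0.03351565] [0.02764826 0.05690263 0.03006374]
```

View pics/w9.png

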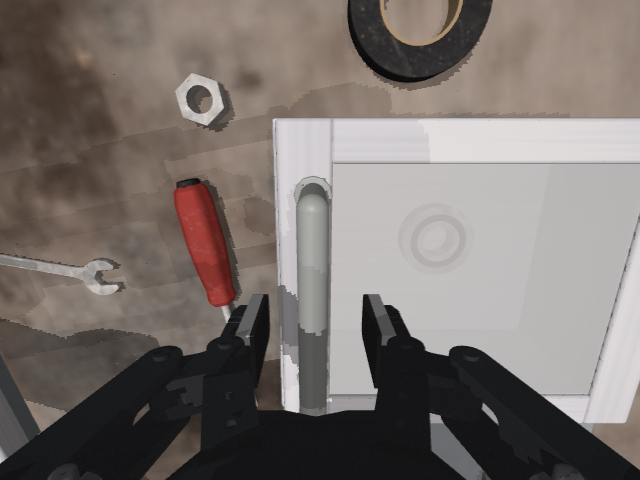

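View pics/s9.png

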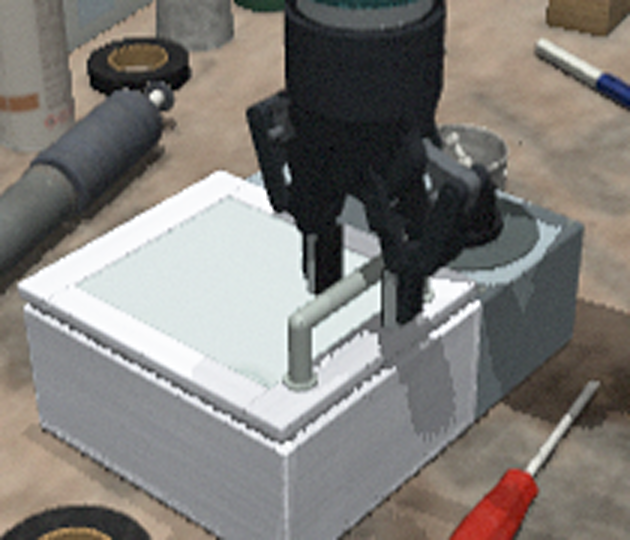

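The jaws straddle the bar, with the fingers either side at u≈255 and u≈375. I'll shift 2 mm in x and close.

```bash

python3 -m creep '{"slide":[[-0.012,0,0],[-0.012,0,0],[-0.012,0,0],[-0.012,0,0],[-0.012,0,0],[-0.012,0,0],[-0.012,0,0]],"twist":[[0,0,0],[0,0,0],[0,0,0],[0,0,0],[0,0,0],[0,0,0],[0,0,0]],"fingers":[0,-0.9,-0.9,-0.9,-0.9,-0.9,-0.9]}' 80
python3 - <<'E'
from h import *
d=get('wrist'); cv2.imwrite('pics/w10.png',d['img'])
s=telemetry.get_state(); print(s['clock'],s['position'],s['ee_rot'],s['width'],s['contact_force'],s['moment'])
for v in range(290,350,10):
  for u in (297,330):
    z=d['depth'][v,u];o,r=ray(d,u,v);print((u,v),np.round(o+r*z,4),end=' ')
E
```

```text
clock: 11.85
position: [0.4996, 0.0902, 0.0908]
ee_rot: [0.001, 0.768, 0.64, 0.001]
contact_force: [2.2, -0.4, 2.9]
width: 0.0094
11.9 [0.4996099  0.09019505 0.09082187] [7.43824760e-04 7.68463083e-01 6.39893304e-01 7.04653410e-04] 0.009240747398834593 [2.09002246 0.14713755 3.43402735] [-0.15742477 -0.35129101  0.02865416]
(297, 290) [0.4901 0.0944 0.1051] (330, 290) [0.5081 0.1098 0.1458] (297, 300) [0.4932 0.1023 0.1337] (330, 300) [0.5074 0.1056 0.1457] (297, 310) [0.4935 0.1018 0.1419] (330, 310) [0.5066 0.1008 0.1445] (297, 320) [0.494  0.102  0.1504] (330, 320) [0.5061 0.0995 0.1499] (297, 330) [0.4945 0.1026 0.1586] (330, 330) [0.5059 0.1004 0.1585] (297, 340) [0.4937 0.0985 0.1584] (330, 340) [0.5053 0.0972 0.1597]
```

View pics/w10.png

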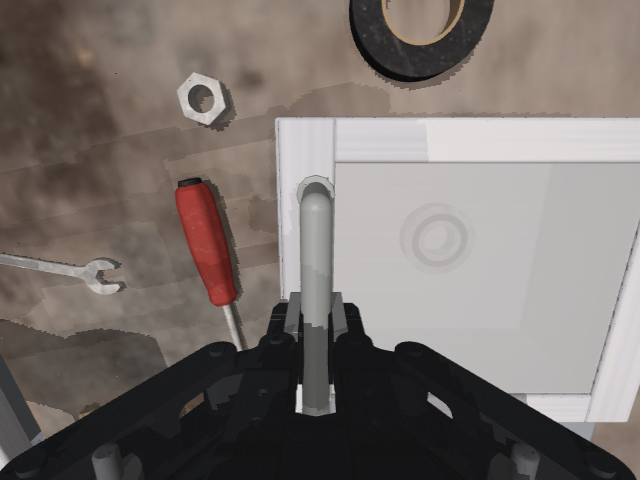

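The bar is held. The tool should now follow the lid's arc about the hinge: dz≈170·sinθ, dx≈0–2 mm at the reported TCP, tilted about box y. I'll start slowly and watch the force.

```bash

python3 -m creep '{"slide":[[0,0,0.004],[0,0,0.008],[0,0,0.012],[0,0,0.016],[0,0,0.02],[0,0,0.024]],"twist":[[0.0001,0,0],[0.0002,0.0005,0],[0.0003,0.001,0],[0.0004,0.002,0],[0.0005,0.0025,0],[0.0006,0.003,0]],"fingers":[-0.9,-0.9,-0.9,-0.9,-0.9,-0.9]}'
python3 - <<'E'
from h import *
s=telemetry.get_state(); print(s['clock'],s['position'],s['width'],s['contact_force'],s['moment'])
E
```

```text
clock: 12.5
position: [0.4989, 0.0903, 0.0924]
ee_rot: [-0.008, 0.768, 0.64, -0.006]
contact_force: [6.3, -0.6, -11.5]
width: 0.0096
12.5 [0.49887124 0.09032117 0.09239376] 0.0096432674420441 [  6.32163871  -0.58779312 -11.49857316] [-0.10804684 -1.07470747 -0.04006852]
```

```bash

python3 -m creep '{"slide":[[0,0,0.003],[0,0,0.006],[0,0,0.009]],"twist":[[0,0,0],[0,0,0],[0,0,0]],"fingers":[-0.9,-0.9,-0.9]}'
python3 -m creep '{"slide":[[0,0,0.003],[0,0,0.006]],"twist":[[0,0,0],[0,0,0]],"fingers":[-0.9,-0.9]}'
python3 -m creep '{"slide":[[0,0,0.003],[0,0,0.006]],"twist":[[0,0,0],[0,0,0]],"fingers":[-0.9,-0.9]}'
```

```text
clock: 12.8
position: [0.499, 0.0903, 0.0929]
ee_rot: [-0.008, 0.768, 0.64, -0.006]
contact_force: [8.4, -0.8, -16.3]
width: 0.0094
clock: 13.0
position: [0.499, 0.0903, 0.0933]
ee_rot: [-0.008, 0.769, 0.64, -0.006]
contact_force: [9.8, -0.4, -19.0]
width: 0.0093
clock: 13.2
position: [0.4993, 0.0902, 0.0942]
ee_rot: [-0.008, 0.769, 0.64, -0.006]
contact_force: [9.8, -1.0, -17.7]
width: 0.0099
```

```bash

python3 -m creep '{"slide":[[0,0,0.001],[0,0,0.002]],"twist":[[0,0,0],[0,0,0]],"fingers":[-0.9,-0.9]}'
python3 -m creep '{"slide":[[0,0,0.002],[0,0,0.004]],"twist":[[0,0,0],[0,0,0]],"fingers":[-0.9,-0.9]}'
python3 -m creep '{"slide":[[0,0,0.002],[0,0,0.004]],"twist":[[0,0,0],[0,0,0]],"fingers":[-0.9,-0.9]}'
```

```text
clock: 13.4
position: [0.4995, 0.0902, 0.0947]
ee_rot: [-0.007, 0.769, 0.64, -0.006]
contact_force: [9.4, -1.2, -16.9]
width: 0.0097
clock: 13.6
position: [0.4997, 0.0902, 0.0954]
ee_rot: [-0.007, 0.769, 0.64, -0.006]
contact_force: [10.3, -0.8, -17.3]
width: 0.0098
clock: 13.8
position: [0.5, 0.0901, 0.0963]
ee_rot: [-0.007, 0.768, 0.64, -0.006]
contact_force: [9.2, -1.1, -14.7]
width: 0.0095
```

The seal is giving way gradually, with the force falling from 19 N to 15 N as the lid lifts. I'll keep going slowly and add the tilt.

```bash

python3 -m creep '{"slide":[[0.003,0,0.001],[0.006,-0.001,0.002],[0.006,-0.001,0.004]],"twist":[[0.0001,0.001,0],[0.0003,0.002,0],[0.0005,0.003,0]],"fingers":[-0.9,-0.9,-0.9]}'
python3 -m creep '{"slide":[[0,0,0.002],[0,0,0.004],[0,0,0.006]],"twist":[[0,0,0],[0,0.0005,0],[0.0001,0.001,0]],"fingers":[-0.9,-0.9,-0.9]}'
python3 -m creep '{"slide":[[0,0,0.002],[0,0,0.004],[0,0,0.006]],"twist":[[0,0,0],[0,0.0005,0],[0.0001,0.001,0]],"fingers":[-0.9,-0.9,-0.9]}'
```

```text
clock: 14.1
position: [0.4991, 0.0903, 0.097]
ee_rot: [-0.016, 0.768, 0.64, -0.013]
contact_force: [6.1, -1.0, -10.3]
width: 0.0096
clock: 14.4
position: [0.4992, 0.0902, 0.0983]
ee_rot: [-0.018, 0.768, 0.64, -0.015]
contact_force: [5.2, -0.4, -9.3]
width: 0.0097
clock: 14.7
position: [0.4993, 0.0902, 0.0997]
ee_rot: [-0.02, 0.768, 0.64, -0.017]
contact_force: [5.7, -0.3, -7.2]
width: 0.0096
```

The seal has let go and the force is now about 7 N. I'll continue the arc slowly.

```bash

python3 -m creep '{"slide":[[0,0,0.005],[0,0,0.01],[0,0,0.016],[0.001,0,0.023],[0.001,0,0.03],[0.002,0,0.037],[0.002,0,0.044],[0.003,0,0.051],[0.003,0,0.058],[0.004,-0.001,0.065],[0.004,-0.001,0.072],[0.005,-0.001,0.079],[0.005,-0.001,0.086],[0.005,-0.001,0.093]],"twist":[[0.0001,0.0007,0],[0.0003,0.0014,0],[0.0004,0.0022,0],[0.0006,0.0032,0],[0.0008,0.0041,0],[0.0009,0.0051,0],[0.0011,0.006,0],[0.0013,0.007,0],[0.0015,0.008,0],[0.0016,0.009,0],[0.0018,0.01,0],[0.002,0.0109,0],[0.0022,0.0118,0],[0.0024,0.0128,0]],"fingers":[-0.9,-0.9,-0.9,-0.9,-0.9,-0.9,-0.9,-0.9,-0.9,-0.9,-0.9,-0.9,-0.9,-0.9]}'
python3 - <<'E'
from h import *
d=get('side'); cv2.imwrite('pics/s11.png',cv2.resize(d['img'][150:350,210:430],None,fx=3,fy=3,interpolation=cv2.INTER_CUBIC))
d=get('wrist'); cv2.imwrite('pics/w11.png',d['img'])
s=telemetry.get_state(); print(s['clock'],s['position'],s['ee_rot'],s['width'],s['contact_force'],s['moment'])
from scipy.spatial.transform import Rotation as R
q=s['ee_rot'];print(np.degrees(np.arccos(-R.from_quat([q[1],q[2],q[3],q[0]]).as_matrix()[2,2]))/57.3)
E
```

```text
clock: 16.1
position: [0.5006, 0.09, 0.115]
ee_rot: [-0.051, 0.767, 0.638, -0.043]
contact_force: [5.1, -2.1, -5.2]
width: 0.0096
16.2 [0.5006163  0.08994447 0.11497481] [-0.05063918  0.76681159  0.63844576 -0.04269276] 0.009149007755688176 [ 4.79650615 -1.37520457 -4.01735333] [-0.27145137 -0.87574412  0.01210142]
0.13255612624363095
```

View pics/s11.png

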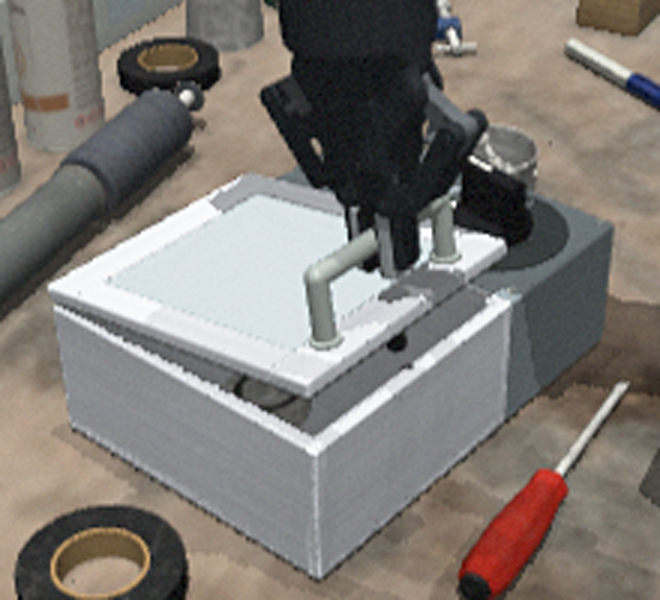

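View pics/w11.png

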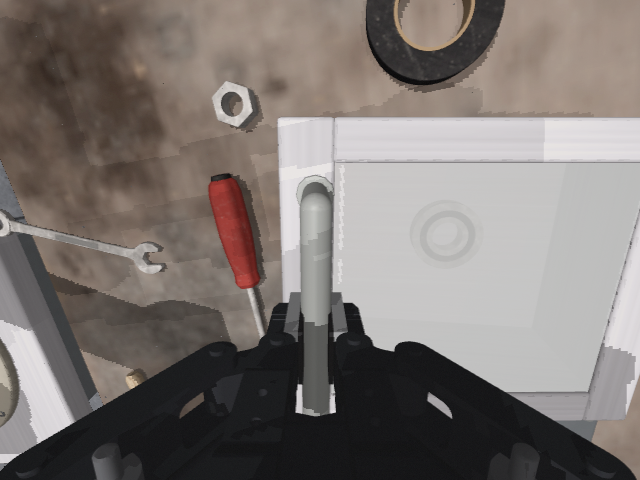

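The lid is open part way and is being held. I'll measure its angle from the depth images.

```bash
cat > lid.py <<'E'
from h import *
def cloud(d,sel):
    v,u=np.mgrid[0:480,0:640]; z=d['depth']; T=np.array(d['world_from_camera']); F=f(d)
    P=np.stack([(u-d['cx'])/F*z,(v-d['cy'])/F*z,z],-1)@T[:3,:3].T+T[:3,3]
    yaw=-.181; dx=P[...,0]-.508;dy=P[...,1]+.052  # relative to dial axis
    bx=np.cos(yaw)*dx+np.sin(yaw)*dy; by=-np.sin(yaw)*dx+np.cos(yaw)*dy
    return bx,by,P[...,2]
for n in ('wrist','side'):
    d=load(n); bx,by,z=cloud(d,None)
    # handle centre: world .499,.0905
    yaw=-.181;hx=np.cos(yaw)*(.499-.508)+np.sin(yaw)*(.0905+.052);hy=-np.sin(yaw)*(.499-.508)+np.cos(yaw)*.1425
    X=bx-hx;Y=by-hy # box frame relative to handle (shut)
    bright=d['img'].min(-1)>150
    m=bright&(X>10)&(X<165)&(abs(Y)<90)&(z>.09)&(z<.16)&(d['depth']>0)
    # robust fit z=aX+bY+c
    idx=np.flatnonzero(m); x,y,q=X.flat[idx],Y.flat[idx],z.flat[idx]
E
python3 - <<'E'
from h import *
for n in ('wrist','side'):
    d=load(n); v,u=np.mgrid[0:480,0:640]; z=d['depth']; T=np.array(d['world_from_camera']); F=f(d)
    P=np.stack([(u-d['cx'])/F*z,(v-d['cy'])/F*z,z],-1)@T[:3,:3].T+T[:3,3]
    c,s=np.cos(-.181),np.sin(-.181); dx=P[...,0]-.499;dy=P[...,1]-.0905
    X=c*dx+s*dy;Y=-s*dx+c*dy
    m=(z>0)&(d['img'].min(-1)>140)&(X>-.02)&(X<.16)&(Y>.055)&(Y<.08)&(P[...,2]>.1)&(P[...,2]<.18)
    x,q=X[m],P[...,2][m]
    for _ in range(5):
        k=np.polyfit(x,q,1); r=abs(q-np.polyval(k,x)); g=r<max(.0015,2*np.median(r)); x,q=x[g],q[g]
    print(n,m.sum(),len(x),'slope ang',-np.arctan(k[0]),'z front(X=-.005)',np.polyval(k,-.005),'at hinge',np.polyval(k,.17), 'minX',x.min())
E
```

```text
wrist 20115 15400 slope ang 0.14778606211652534 z front(X=-.005) 0.13052641408880736 at hinge 0.10447390797782977 minX -0.013984621641543819
side 877 642 slope ang 0.14333447218152165 z front(X=-.005) 0.13121923049505937 at hinge 0.10596249588873558 minX -0.014577947977114009
```

θ is about 0.145, a front edge lift of about 27 mm. Another 0.07 rad brings it to 40 mm.

```bash

python3 -m creep '{"slide":[[0.001,0,0.006],[0.002,0,0.012],[0.003,0,0.019],[0.004,0,0.026],[0.005,0,0.033],[0.006,-0.001,0.04],[0.007,-0.001,0.047],[0.008,-0.001,0.054],[0.009,-0.001,0.061],[0.01,-0.002,0.067],[0.01,-0.002,0.073],[0.01,-0.002,0.078],[0.01,-0.002,0.078],[0.01,-0.002,0.078]],"twist":[[0.0002,0.0009,0],[0.0003,0.0017,0],[0.0005,0.0027,0],[0.0007,0.0037,0],[0.0009,0.0047,0],[0.001,0.0057,0],[0.0012,0.0067,0],[0.0014,0.0076,0],[0.0016,0.0086,0],[0.0018,0.0095,0],[0.0019,0.0103,0],[0.002,0.011,0],[0.002,0.011,0],[0.002,0.011,0]],"fingers":[-0.9,-0.9,-0.9,-0.9,-0.9,-0.9,-0.9,-0.9,-0.9,-0.9,-0.9,-0.9,-0.9,-0.9]}'
cat > meas.py <<'E'
from h import *
for n in ('wrist','side'):
    d=get(n); v,u=np.mgrid[0:480,0:640]; z=d['depth']; T=np.array(d['world_from_camera']); F=f(d)
    P=np.stack([(u-d['cx'])/F*z,(v-d['cy'])/F*z,z],-1)@T[:3,:3].T+T[:3,3]
    c,s=np.cos(-.181),np.sin(-.181); dx=P[...,0]-.499;dy=P[...,1]-.0905
    X=c*dx+s*dy;Y=-s*dx+c*dy
    m=(z>0)&(d['img'].min(-1)>140)&(X>-.02)&(X<.16)&(Y>.055)&(Y<.08)&(P[...,2]>.1)&(P[...,2]<.18)
    x,q=X[m],P[...,2][m]
    for _ in range(5):
        k=np.polyfit(x,q,1); r=abs(q-np.polyval(k,x)); g=r<max(.0015,2*np.median(r)); x,q=x[g],q[g]
    th=-np.arctan(k[0]); print(n,len(x),'ang',th,'edge lift mm',187*np.sin(th),'z at -.0127',np.polyval(k,-.0127))
    cv2.imwrite('pics/%s_%d.png'%(n,round(telemetry.get_state()['clock']*100)),d['img'])
s=telemetry.get_state(); print(s['clock'],s['position'],s['width'],s['contact_force'],s['qd'].round(3))
E
python3 meas.py; ls -t pics|head -2
```

```text
clock: 17.6
position: [0.502, 0.0897, 0.1265]
ee_rot: [-0.077, 0.765, 0.637, -0.065]
contact_force: [5.2, -2.5, -6.0]
width: 0.0099
wrist 15280 ang 0.21539903291477241 edge lift mm 39.96886706710029 z at -.0127 0.14454471988067935
side 573 ang 0.21162408728885618 edge lift mm 39.278981946875334 z at -.0127 0.14531644364189178
17.7 [0.50202205 0.08970419 0.12648341] 0.009273703603858504 [ 4.96272584 -1.72549655 -6.0074664 ] [-0.001  0.    -0.    -0.001 -0.001 -0.001]
side_1770.png
wrist_1765.png
```

Edge lift is about 39.6 mm. I'll hold for a second, re-check, and look.

```bash

python3 -m creep '{"slide":[[0,0,0],[0,0,0],[0,0,0],[0,0,0],[0,0,0],[0,0,0],[0,0,0],[0,0,0]],"twist":[[0,0,0],[0,0,0],[0,0,0],[0,0,0],[0,0,0],[0,0,0],[0,0,0],[0,0,0]],"fingers":[-0.9,-0.9,-0.9,-0.9,-0.9,-0.9,-0.9,-0.9]}'
python3 meas.py; python3 - <<'E'
from h import *
d=get('top'); a=cv2.resize(d['img'][160:310,210:440],None,fx=3,fy=3,interpolation=cv2.INTER_CUBIC)
cv2.imwrite('pics/t12.png',a)
d=load('side');cv2.imwrite('pics/s12.png',cv2.resize(d['img'][150:350,210:430],None,fx=3,fy=3,interpolation=cv2.INTER_CUBIC))
E
```

```text
clock: 18.5
position: [0.502, 0.0897, 0.1265]
ee_rot: [-0.077, 0.765, 0.637, -0.065]
contact_force: [4.4, -1.0, -5.6]
width: 0.0093
wrist 15358 ang 0.21551377777671454 edge lift mm 39.989828240562495 z at -.0127 0.14454605516457086
side 537 ang 0.21160504401781813 edge lift mm 39.27550029222167 z at -.0127 0.14550437141630956
18.6 [0.50202645 0.08968376 0.12649359] 0.009610886183794779 [ 4.76787213 -2.17126513 -5.6060893 ] [ 0.002 -0.     0.001  0.002 -0.001 -0.001]
```

View pics/t12.png

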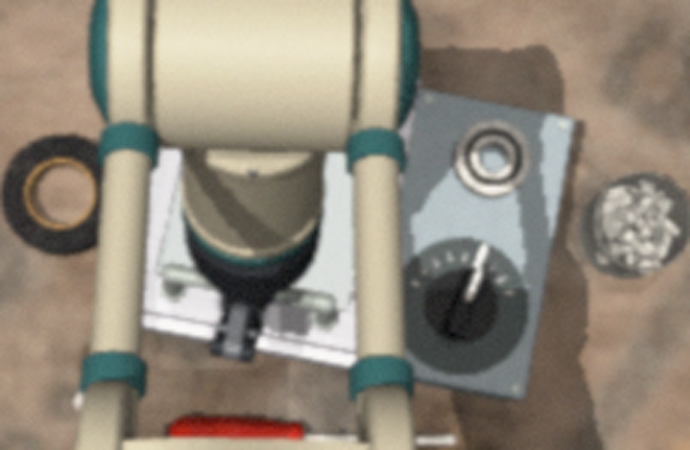

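View pics/s12.png

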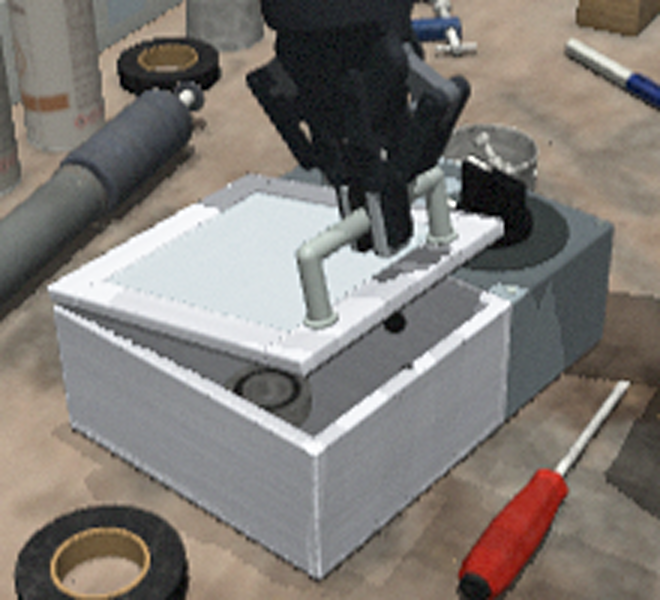

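The top view shows the dial pointer in line with the long mark (about (478,265)) and the bearing, tin, tape and driver where they were. The side view shows the lid held open at the handle. The readings are steady, so I'll hand in.

```bash
python3 -c "
from rig import order; print(order.sign_off())"
```

```text
the job is handed in; nothing more can be done
None
```

The vent dial stands at the long wide mark. The lid's seal is broken, and the arm is still gripping the handle with the lid's front edge about 4 cm up. I handed in at about 18.7 s of the 45 s allowed.

- **Dial:** I turned it by its bar with the lid still shut. After I let go, the wrist camera showed the pointer and the mark exactly in line, and the last top view agreed.
- **Lid:** The upward pull peaked at about 19 N, then eased off gradually as the seal let go, so the lid did not fly open. I followed the hinge arc up to about 0.21 rad. Two checks a second apart put the edge lift at 40.0 mm (wrist camera) and 39.3 mm (side camera), with the joints at rest.
- **Bystanders:** The bearing, tape roll, screwdriver and tin looked unmoved in the last top view. The arm hid the nut there; I last saw it undisturbed just after the seal let go.

**Disagreements:**
- **Fingertip height:** The real fingertips ended about 35 mm above the reported TCP. My first grip on the dial closed above the bar and turned in the air without touching it. I corrected for the offset after seeing this in the wrist and side pictures.
- **Finger opening:** While holding the handle, the opening read about 9.5 mm on the 12 mm bar, which I took to be give in the fingers.

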